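Stack two leg laminations on the pin jig and close the keeper

TASK

Stack the two laminations for a chair leg on the blue pin jig: first the dark walnut board, then the pale beech board on top of it, each threaded over both pins, the wide hole on the thick pin, and lowered gently (not dropped) until it lies fully down. Then swing the keeper by its red knob fully home over the end of the stack, and let go. Leave everything else on the bench where it lies.

Things in the scene. Friction and masses are not known exactly. Their poses are not given: they have to be found in the camera images.
- walnut: dark brown walnut lamination, a flat board 200 mm long (its x) x 50 mm wide (its y) x 18 mm thick, about 110 g, lying flat on the bench. Origin: centre of its underside. Two round holes go right through on its centre line: a wide one, 21 mm, 58 mm from the centre on its -x side, and a narrow one, 15 mm, 58 mm from the centre on its +x side.
- beech: pale beech lamination, a flat board 200 mm long (its x) x 50 mm wide (its y) x 18 mm thick, about 120 g, lying flat on the bench. Origin: centre of its underside. Two round holes go right through on its centre line: a wide one, 21 mm, 58 mm from the centre on its -x side, and a narrow one, 15 mm, 58 mm from the centre on its +x side.
- jig: lay-up jig fixed to the bench: blue base plate 285 x 100 x 12 mm (x from -120 to +165 mm), on it a dark steel rail 200 x 36 mm, its flat top 30 mm above the bench, and on the rail two upright steel pins, 116 mm apart along the jig's x. At x = +130 mm stands the keeper's post, 20 mm across. Origin: midway between the pins, at bench height; z up.
- pin_thick (a point): centre of the tip of the thick steel pin, 18 mm across, at x = -58 mm of the jig, 80 mm above the bench (50 above the rail). Its top 11 mm taper by 4 mm in radius. Goes through the boards' wide holes.
- pin_thin (a point): centre of the tip of the thin steel pin, 12 mm across, at x = +58 mm of the jig, 80 mm above the bench, tapered alike. Goes through the narrow holes, so a board fits only with its +x along the jig's +x.
- jig_seat (a point): centre of the rail's top, midway between the pins, 30 mm above the bench; axes as the jig's. The walnut board's origin belongs here, the beech board's 18 mm above it.
- keeper (a joint): angle of the keeper, a steel bar 58 x 18 x 8 mm turning level about the post at the jig's x = +130 mm; underside 70 mm above the bench, 4 mm over two stacked boards. 0: home at its stop, pointing to the jig's -x, over the boards' ends. Grows anticlockwise from above; 1.57: points to the jig's -y, clear. Starts open, 1.5 to 2.3. Stays where left; 1 to 2 N moves the knob.
- keeper_knob (a point): the keeper's red upright round knob, 16 mm across, 48 mm from the keeper's turning axis: it stands 40 mm above the bar's top, from 78 to 118 mm above the bench. This point is on its axis, 103 mm above the bench.
- glue: white glue bottle, 60 mm across, 170 mm tall, orange cap, standing. Leave it alone. Origin: underneath the middle.
- mallet: wooden carver's mallet lying down, head 70 x 120 x 60 mm, handle 220 mm long towards its -x. Leave it alone. Origin: centre of the head's underside.
- chisel: chisel lying on the bench, 250 mm long along its x, 26 mm high, pale wooden handle, steel blade. Leave it alone. Origin: underneath where handle and blade meet, handle to its -x.
- gouge: narrow chisel lying on the bench, 250 mm long along its x, 26 mm high, yellow handle, steel blade. Leave it alone. Origin: underneath the blade tip, handle to its -x.
- jar: white ceramic cup, 80 mm across, 100 mm tall, empty, standing. Leave it alone. Origin: underneath the middle.
- offcut: short pale beech offcut, 110 x 50 x 18 mm, with only one hole: not one of the laminations. Leave it alone. Origin: underneath the middle.
- sanding_block: cork sanding block, 110 x 60 x 35 mm. Leave it alone. Origin: underneath the middle.
Not all that is in view belongs to the job. What is shaped like the beech but orange is not meant.

How it is judged (in metres and radians):
On the way, in this order (a step that is already met when the one before it is completed fails the run):
1. the walnut board lies fully down on the jig's rail, over both pins (z of walnut in the frame of jig_seat between -0.004 and 0.003 m and horizontal distance between walnut and jig_seat below 0.005 m and angle between the x axis of walnut and the x axis of jig_seat, either way round below 0.06 rad and angle between walnut's own z axis and vertical below 0.05 rad), for 0.2 s.
2. the beech board lies fully down on the walnut board, over both pins (all of step 1 and z of beech in the frame of jig_seat between 0.014 and 0.021 m and horizontal distance between beech and jig_seat below 0.005 m and angle between the x axis of beech and the x axis of jig_seat, either way round below 0.06 rad and angle between beech's own z axis and vertical below 0.05 rad), for 0.2 s.
At the end, for the whole second after the job is handed in: Walnut on the rail, beech on the walnut, both over both pins, flat within 0.05 rad, at most 3 mm above or 4 mm below their right height, centred within 5 mm, in line with the jig within 0.06 rad, at rest (under 0.02 m/s); keeper within 0.2 rad of home (all of step 2 and value of joint keeper below 0.2 rad and linear speed of each of walnut, beech below 0.02 m/s); the robot touches nothing.
It fails at once if the walnut board is dropped or slammed onto the jig (faster than 0.5 m/s while on the pins) (horizontal distance between walnut and jig_seat below 0.015 m and z of walnut in the frame of jig_seat below 0.05 m and linear speed of walnut above 0.5 m/s).
It fails at once if the beech board is dropped or slammed onto the jig (faster than 0.5 m/s while on the pins) (horizontal distance between beech and jig_seat below 0.015 m and z of beech in the frame of jig_seat below 0.05 m and linear speed of beech above 0.5 m/s).
It fails at once if another thing on the bench (glue, mallet, chisels, cup, offcut, sanding block) is moved by more than 30 mm (distance of any of glue, mallet, chisel, gouge, jar, offcut, sanding_block from where it was at the start of the episode above 0.03 m).
It also fails if it takes over 72 s, if anything falls off the work surface, if the arm or the gripper's body presses on something with over 40 N, if the wrist force passes 120 N, or if a joint passes its speed limit or range.

ROBOT

A 6-joint arm with a two-finger parallel gripper is mounted at the origin on the work surface. World frame = base frame: x ahead of the robot, y to its left, z up, the work surface at z = 0. Lengths are in m, angles in degrees, forces in N, time in s.
With the tool pointing down it reaches from about 0.4 to 0.825 m from the base axis. Payload 7 kg.
Tool frame: the origin (TCP) lies on the centre line of the jaws, within the pads' length; the fingertips stand 11 mm ahead of it and the grasp point (between the pads) lies 8 mm behind it; z points along the fingers, y is the line along which they close (so a half turn about z gives the same grasp; the last joint's range is limited). The gripper opens to 88 mm and grips with 3 to 60 N. Pads are 19 mm wide; open, the fingers measure 130 mm over their backs; the gripper's body (78 mm by 193 mm) begins 47 mm behind the grasp point.
Start: joints at [-58.207, 20.546, 0.682, 0, -70.136, -16.507], TCP at [0.178, -0.651, 0.198] pointing down, gripper open.
Joint ranges: [-176.03, 176.03], [-82.01, 121.73], [-58.28, 71.71], [-173.87, 95.51], [-174.79, -0.11], [-173.66, 173.66]. Speed limits (degrees/s): [136.94, 136.94, 172.46, 180, 180, 180].

INTERFACE

Orientations are given as [roll, pitch, yaw] about the fixed x, y, z axes, in that order (R = Rz(yaw) Ry(pitch) Rx(roll)).
In Python, from plant import r, capture, camera_model, job gives the robot as it stands.
- The arm moves only by the tool drive_tool, never from a script. Its argument "increments" is a list that holds one entry, the list of rows, each a list of 5 numbers: the gripper's target within -1 to 1 (fully open at 1, half-way at 0, shut at -1), then the shift along the tool's x, y, z scaled (see below), then the turn about the tool's z scaled (see below). In form: [[[gripper, tx, ty, tz, roll], ...]]. A call has 1 to 5 rows; each row is the pose to reach, as a shift and turn from the pose commanded when the call began, along the tool's axes at that moment, turning the shorter way round; what a row does not reach only later rows make up. The controller multiplies each number of a shift by 120 mm and each number of a turn by 360 degrees. A row lasts 1/8 s, in which the tool goes at most 62.5 mm and 10.7 degrees, less where a joint would pass 70% of its speed; a pose out of reach is approached as far as the arm can. A call with a number of a shift or a turn outside -1 to 1 is refused whole. A call with a gripper value outside its range is refused whole. The fingers move at their own pace and stop on an object; "squeeze" is the grip in N (left out, the last holds). Time passes only in rows, so rows that repeat a pose let the fingers close. It gives the time, the measured TCP pose, the force, the opening and the grip force at its end, in the units of the state.
- r.get_state(): the state, without advancing time (a new reading comes with each control period).
- capture(name): name is "scene" or "top" or "wrist"; returns the picture (480x640x3 uint8, red, green, blue); there is no depth.
- camera_model(name): a dict with "camera_matrix" (3x3 intrinsics, pixels), "rvec" (rotation vector, rad) and "tvec" (3), from world to camera coordinates, as OpenCV has them. Camera axes: x right, y down, z forward; pixel columns grow to the right and rows downward; lengths in m; the calibration is good to about 2 mm. The wrist camera is an equidistant fisheye: a pixel r from the principal point sees the ray r / f radians off the axis. A picture is of the moment at which its call begins: read the wrist's pose just before it. camera_model takes no time and is no camera call; for the wrist camera it gives the pose at the moment of the call.
- job.close_job(): hands the job in; it is judged then, once.
The state is a dict: "time_s": time; "joints": joint angles; "qd": joint speeds; "joint_torque": joint torques, N m; "tcp_pos": TCP position; "eef_rot": TCP orientation; "contact_force": force on the tool from outside, world axes, zero at the start; "moment": the same for the moment, N m; "gripper_width": finger opening in m; "gripper_force": force on a finger pad.
Only numpy, scipy, OpenCV 4.12 (cv2) and the standard library are available. Lean on these libraries where they do the work, as an engineer would, in place of code of your own. Each camera call takes 0.05 s, during which the arm holds its last target. There are 200 camera calls.

## Working session

There is one attempt and no reset: what is moved stays moved. The work goes in short steps, Python scripts to look and compute and a tool call to move; the robot and the scene stay as the last step left them, time stands still between calls to the robot, and variables do not carry over. Pictures are saved under pics/ and viewed, at most 10 in all, crops included, and the job is handed in when it is done.

Besides the shell and the picture viewer there is one more tool, called after ">>>" as name([rows], argument=value, ...), one row to a line, values as JSON. drive_tool: Moves the arm, as the interface text tells. Its arguments: {"type":"object","properties":{"increments":{"type":"array"},"squeeze":{"type":"number"}},"required":["increments"]}

```bash
mkdir -p pics; ls; python3 - <<'E'
from plant import r,capture,camera_model
import cv2,numpy as np
for n in("scene","top"):
    im=capture(n);cv2.imwrite(f"pics/{n}0.png",im[:,:,::-1]);m=camera_model(n)
    print(n,np.round(m["camera_matrix"],1).tolist(),np.round(m["rvec"],3).ravel(),np.round(m["tvec"],3).ravel())
s=r.get_state();print(s)
E
```

```text
pics
scene [[589.9, 0.0, 319.2], [0.0, 589.9, 247.6], [0.0, 0.0, 1.0]] [ 1.314  2.517 -0.67 ] [ 0.298 -0.335  1.907]
top [[557.2, 0.0, 323.8], [0.0, 557.2, 222.4], [0.0, 0.0, 1.0]] [ 2.156 -2.167  0.1  ] [0.017 0.53  1.568]
{'time_s': 0.1, 'joints': array([-5.82061125e+01,  2.05874637e+01,  6.39090262e-01, -1.97500021e-02,
       -7.01370957e+01, -1.65100358e+01]), 'qd': array([ 0.05448258, -0.09326577,  0.08015367,  0.12603063, -0.03413608,
       -0.08825577]), 'joint_torque': array([-1.42232984e-03, -5.84163952e+01,  2.93753654e+01,  7.01563954e+00,
        1.02106258e-02, -5.25510745e-05]), 'tcp_pos': array([ 0.17781541, -0.65064503,  0.19710911]), 'eef_rot': array([ 1.79912778e+02, -6.48962198e-03, -1.64722868e+02]), 'contact_force': array([ 0.32408753,  0.94275876, -0.04843964]), 'moment': array([ 0.05707407, -0.00088545, -0.01748091]), 'gripper_force': 0.0, 'gripper_width': 0.08759274596209686}
```

View pics/scene0.png

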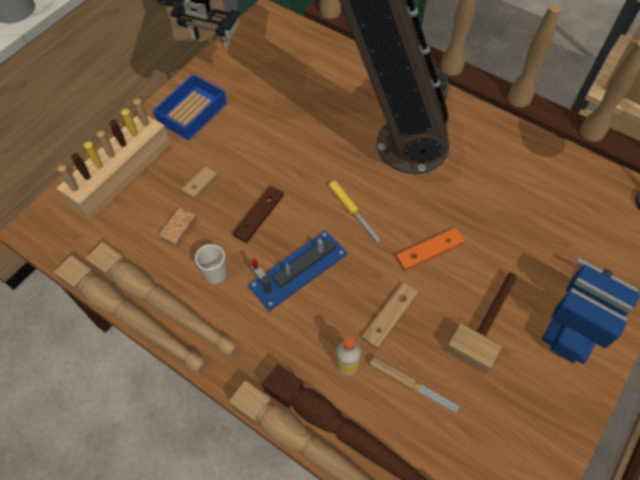

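View pics/top0.png

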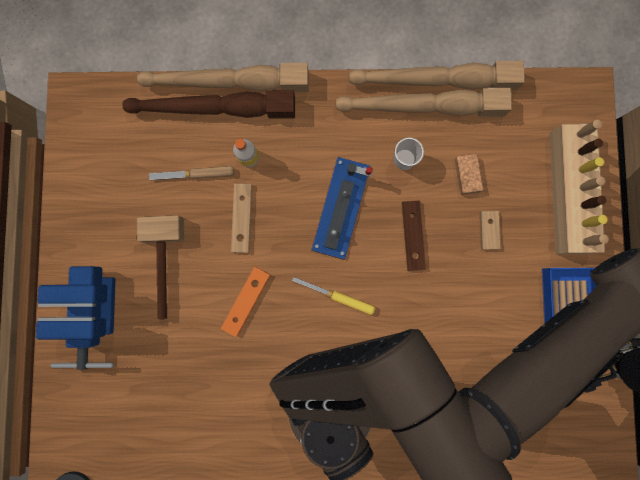

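The top view shows the candidates for walnut: the dark board at (414,236), against the dark turned leg at (210,104). For beech: the pale board at (242,218), against the orange board (246,301), the one-hole offcut (490,230) and the sanding block (470,174). By the description I choose (414,236) and (242,218). The jig is at (341,208), with the keeper knob at about (369,170). Next I measure these and check the choice in one crop.

```bash
cat > h.py <<'E'
import cv2,numpy as np
from plant import r,capture,camera_model
def cast(n,uv,z,m=None):
    m=m or camera_model(n);R=cv2.Rodrigues(np.array(m["rvec"],float))[0];t=np.array(m["tvec"],float).ravel();K=np.array(m["camera_matrix"])
    p=np.array(uv,float).reshape(-1,2)
    d=np.c_[(p-K[:2,2])/[K[0,0],K[1,1]],np.ones(len(p))]
    if n=="wrist":
        a=d[:,:2];th=np.linalg.norm(a,axis=1,keepdims=True)+1e-12
        d=np.c_[a/th*np.sin(th),np.cos(th)]
    d=d@R;c=-R.T@t
    return c+d*((z-c[2])/d[:,2])[:,None]
def proj(n,P,m=None):
    m=m or camera_model(n);R=cv2.Rodrigues(np.array(m["rvec"],float))[0];K=np.array(m["camera_matrix"])
    q=np.array(P,float).reshape(-1,3)@R.T+np.array(m["tvec"],float).ravel()
    if n=="wrist":
        h=np.linalg.norm(q[:,:2],axis=1,keepdims=True)+1e-12
        a=q[:,:2]/h*np.arctan2(h,q[:,2:])
    else: a=q[:,:2]/q[:,2:]
    return a*[K[0,0],K[1,1]]+K[:2,2]
def blob(mask,near=None):
    c,_=cv2.findContours(mask.astype(np.uint8),cv2.RETR_EXTERNAL,cv2.CHAIN_APPROX_NONE)
    if near is not None: c=[k for k in c if cv2.contourArea(k)>30 and abs(cv2.pointPolygonTest(k,near,True))<25]
    return max(c,key=cv2.contourArea)
E
python3 - <<'E'
from h import *
im=cv2.imread("pics/top0.png");hsv=cv2.cvtColor(im,cv2.COLOR_BGR2HSV)
H,S,V=[hsv[...,i].astype(int) for i in range(3)]
def win(m,x0,y0,x1,y1):
    o=np.zeros_like(m);o[y0:y1,x0:x1]=m[y0:y1,x0:x1];return o
for p in [(414,225),(242,205),(342,180),(400,250),(369,170)]: print(p,hsv[p[1],p[0]])
M={"walnut":(win(V<95,395,190,435,280),.018),"beech":(win((S<125)&(V>120),225,175,260,262),.018),"jig":(win((H>100)&(H<125)&(S>120),305,150,380,265),.012)}
for k,(m,z) in M.items():
    rc=cv2.minAreaRect(blob(m));b=cv2.boxPoints(rc);w=cast("top",b,z)[:,:2]
    e=[np.linalg.norm(w[i]-w[(i+1)%4]) for i in range(4)];i=int(np.argmax(e[:2]));d=w[(i+1)%4]-w[i]
    print(k,"px",np.round(rc[0],1),"c",w.mean(0).round(4),"size",np.round(e[:2],4),"yaw",np.degrees(np.arctan2(d[1],d[0])).round(1))
m=win(((H<8)|(H>172))&(S>150),355,155,385,190)
ys,xs=np.nonzero(m);print("knob",xs.mean(),ys.mean(),cast("top",(xs.mean(),ys.mean()),.11))
s=lambda x0,y0,w,h,f:cv2.resize(im[y0:y0+h,x0:x0+w],None,fx=f,fy=f,interpolation=cv2.INTER_CUBIC)
cv2.imwrite("pics/crop0.png",np.hstack([s(222,175,40,85,6),s(305,155,75,100,5.1)[:510],s(396,195,34,85,6)][0:3]))
E
```

```text
(414, 225) [ 10 144  78]
(242, 205) [ 15 103 169]
(342, 180) [111  79  84]
(400, 250) [ 13 137 153]
(369, 170) [  1 192 157]
walnut px [413.3 235.5] c [ 0.492  -0.2423] size [0.0535 0.2008] yaw -176.4
beech px [240.5 217.6] c [0.5468 0.255 ] size [0.2014 0.0513] yaw -2.1
jig px [340.8 207.6] c [ 0.5753 -0.0353] size [0.283  0.0975] yaw -15.7
knob 368.5806451612903 170.0 [[ 0.6645892  -0.11009288  0.11      ]]
```

View pics/crop0.png

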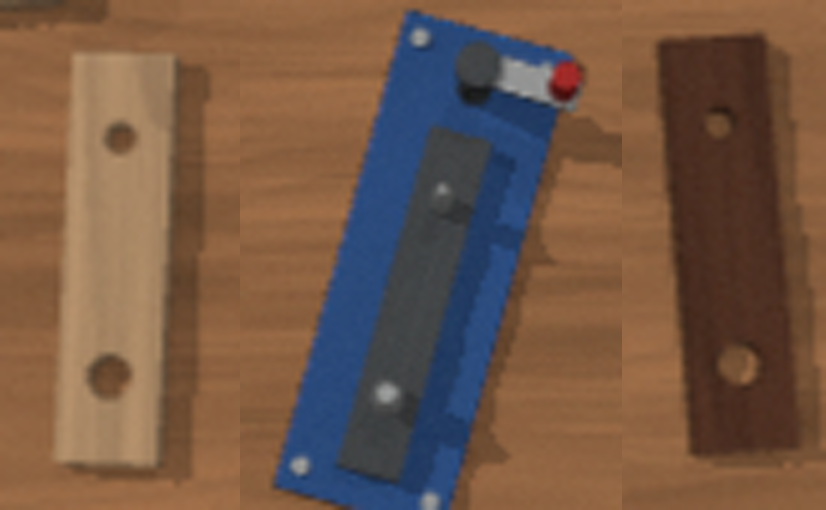

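The crop confirms the choice. Beech (left) and walnut (right) both have two holes, with the wide hole towards the robot and the narrow hole away, matching the jig: thick pin at about (388,392) of the crop near the robot, thin pin at (443,190). The measured sizes agree with those given, so I start towards the walnut.

>>> drive_tool([
  [[1,-0.86,0.65,0,0],[1,-0.86,0.65,0,0],[1,-0.86,0.65,0,0],[1,-0.86,0.65,0,0]],
])

```text
time_s: 0.6
tcp_pos: [0.2573, -0.5484, 0.1981]
eef_rot: [-180.0, -0.0, -164.6]
contact_force: [-0.3, -0.5, 0.0]
gripper_width: 0.0874
gripper_force: 0.0
```

>>> drive_tool([
  [[1,-0.86,0.65,0,0],[1,-0.86,0.65,0,0],[1,-0.86,0.65,0,0],[1,-0.86,0.65,0,0]],
])

```text
time_s: 1.1
tcp_pos: [0.3357, -0.4468, 0.1979]
eef_rot: [180.0, -0.0, -164.7]
contact_force: [0.2, 0.1, 0.1]
gripper_width: 0.0876
gripper_force: 0.0
```

>>> drive_tool([
  [[1,-0.86,0.65,0,0],[1,-0.86,0.65,0,0],[1,-0.86,0.65,0,0],[1,-0.86,0.65,0,0]],
])

```text
time_s: 1.6
tcp_pos: [0.4145, -0.3447, 0.1977]
eef_rot: [180.0, -0.0, -164.7]
contact_force: [-0.1, -0.4, 0.5]
gripper_width: 0.0877
gripper_force: 0.0
```

>>> drive_tool([
  [[1,-0.6,0.5,0,0.0325],[1,-0.6,0.5,0,0.0325],[1,-0.6,0.5,0,0.0325],[1,-0.6,0.5,0,0.0325]],
])

```text
time_s: 2.1
tcp_pos: [0.4677, -0.2683, 0.1977]
eef_rot: [180.0, -0.0, -176.5]
contact_force: [-0.4, -0.7, -0.2]
gripper_width: 0.0871
gripper_force: 0.0
```

```bash
python3 - <<'E'
from h import *
m=camera_model("wrist");im=capture("wrist")
cv2.imwrite("pics/w1.png",im[:,:,::-1])
np.save("w1.npy",m,allow_pickle=True)
print(m)
print(proj("wrist",[[.492,-.2423,.018],[.4977,-.08,.08]],m))
E
```

```text
{'camera_matrix': array([[371.64829954,   0.        , 318.94329143],
       [  0.        , 371.64829954, 236.68363638],
       [  0.        ,   0.        ,   1.        ]]), 'rvec': array([-2.00810017, -2.13357914, -0.30699454]), 'tvec': array([ 0.29747025, -0.46764401,  0.26312883])}
[[344.15322115 231.34110171]
 [513.01381273 264.52277313]]
```

View pics/w1.png

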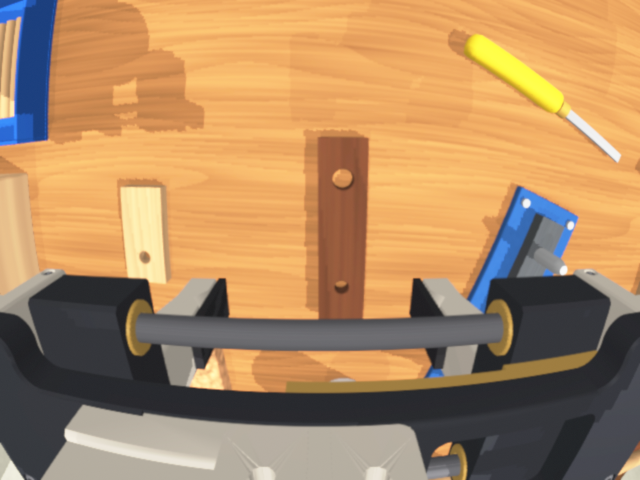

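The wrist view shows the walnut ahead of the fingers, with the wide hole at (343,178) and the narrow hole at (341,286). The thick pin tip is at about (556,265).

```bash
cat >> h.py <<'E'
def mv(target,yaw,frm=None):
    "shift along the tool's axes (x,y,z)/120mm and turn/360 from the measured pose"
    s=r.get_state();p=np.array(s["tcp_pos"]);y0=s["eef_rot"][2];a=np.radians(y0)
    d=np.array(target)-p
    dy=(yaw-y0+180)%360-180
    print("move",np.round([(d[0]*np.cos(a)+d[1]*np.sin(a))/.12,(d[0]*np.sin(a)-d[1]*np.cos(a))/.12,-d[2]/.12,-dy/360],4),"from",p.round(4),round(y0,2))
E
python3 - <<'E'
from h import *
m=np.load("w1.npy",allow_pickle=True).item()
im=cv2.imread("pics/w1.png");hsv=cv2.cvtColor(im,cv2.COLOR_BGR2HSV)
V=hsv[...,2].astype(int);w=np.zeros(V.shape,bool);w[120:318,300:385]=(V<150)[120:318,300:385]
c=blob(w);b=c[:,0,:]
# holes: contours inside
k=im[165:192,330:357].astype(int)[...,2]; ys,xs=np.nonzero(k>175);print("wide rim px",xs.min()+330,xs.max()+330,ys.min()+165,ys.max()+165)
q=cast("wrist",[[343,178],[341,286]],.018,m);print(q.round(4),np.linalg.norm(q[0]-q[1]),"mid",q.mean(0),np.degrees(np.arctan2(*(q[1]-q[0])[1::-1])))
# width from edges
for row in(210,250):
    xs=np.nonzero(w[row])[0];e=cast("wrist",[[xs.min(),row],[xs.max()+1,row]],.018,m);print(row,xs.min(),xs.max(),e.round(4)[:,:2])
print("thick pin guess",cast("wrist",[[556,265]],.08,m))
mv([.492,-.2423,.06],-176.4)
E
```

```text
wide rim px 332 351 169 186
[[ 0.4373 -0.2476  0.018 ]
 [ 0.5531 -0.2407  0.018 ]] 0.11597670724605597 mid [ 0.4951947  -0.24414472  0.018     ] 3.427670309213524
210 319 365 [[ 0.4713 -0.2694]
 [ 0.4682 -0.2219]]
250 319 363 [[ 0.5136 -0.2668]
 [ 0.5109 -0.2199]]
thick pin guess [[ 0.49649153 -0.02548123  0.08      ]]
move [-2.1590e-01  2.0440e-01  1.1482e+00 -3.0000e-04] from [ 0.4676 -0.2684  0.1978] -176.51
```

>>> drive_tool([
  [[1,-0.232,0.19,0.3,0],[1,-0.232,0.19,0.7,0],[1,-0.232,0.19,1,0],[1,-0.232,0.19,1,0]],
])

```text
time_s: 2.65
tcp_pos: [0.4921, -0.2432, 0.0755]
eef_rot: [179.9, -0.3, -176.5]
contact_force: [1.1, 0.6, 1.2]
gripper_width: 0.0876
gripper_force: 0.0
```

>>> drive_tool([
  [[1,0,0,0.3,0],[1,0,0,0.48,0],[1,0,0,0.535,0],[1,0,0,0.535,0]],
])

```text
time_s: 3.15
tcp_pos: [0.4955, -0.2431, 0.0149]
eef_rot: [-180.0, 0.1, -176.4]
contact_force: [-0.3, 1.4, 0.9]
gripper_width: 0.0874
gripper_force: 0.0
```

>>> drive_tool([
  [[-1,0,0,0,0],[-1,0,0,0,0],[-1,0,0,0,0],[-1,0,0,0,0],[-1,0,0,0,0]],
], squeeze=25)

```text
time_s: 3.78
tcp_pos: [0.4949, -0.2424, 0.0138]
eef_rot: [-180.0, 0.0, -176.4]
contact_force: [0.6, -0.6, -0.4]
gripper_width: 0.043
gripper_force: 0.0
```

```bash
python3 - <<'E'
from h import *
s=r.get_state();print(s["gripper_width"],s["gripper_force"],s["tcp_pos"])
m=camera_model("wrist");im=capture("wrist")
cv2.imwrite("pics/w2.png",im[:,:,::-1]);s=r.get_state();print(s["gripper_width"],s["gripper_force"])
E
```

```text
0.042981199707645926 0.0 [ 0.49491162 -0.24235871  0.0138045 ]
0.03883471292138614 0.0
```

View pics/w2.png

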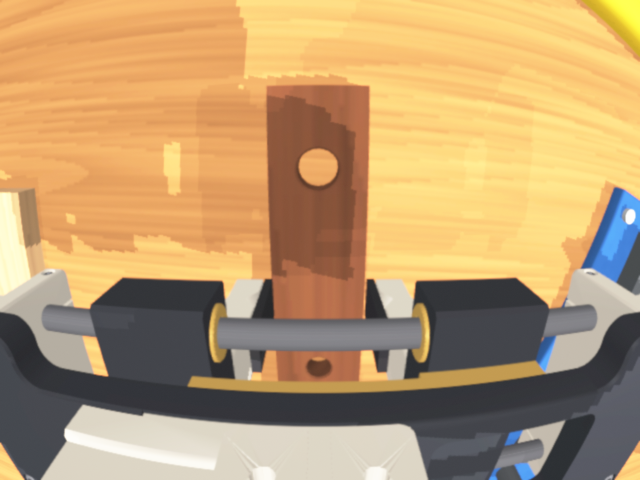

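The view shows the board centred between the pads (about 265 to 375 px), with its wide hole at (318,167). The fingers seem to be still closing, so I let them finish.

>>> drive_tool([
  [[-1,0,0,0,0],[-1,0,0,0,0]],
])

```text
time_s: 4.08
tcp_pos: [0.4949, -0.2424, 0.0137]
eef_rot: [180.0, -0.0, -176.4]
contact_force: [-0.8, 0.5, 0.6]
gripper_width: 0.0194
gripper_force: 0.0
```

```bash
python3 - <<'E'
from h import *
im=capture("wrist");s=r.get_state();print(s["gripper_width"],s["gripper_force"])
sc=capture("scene");p=proj("scene",[s["tcp_pos"]])[0].astype(int);print(p)
c=sc[p[1]-60:p[1]+60,p[0]-50:p[0]+50]
cv2.imwrite("pics/w3.png",np.hstack([im[140:440,200:500],cv2.resize(c,(300,360),interpolation=cv2.INTER_CUBIC)[:300]])[:,:,::-1])
E
```

```text
0.015104336518569758 0.0
[257 211]
```

View pics/w3.png

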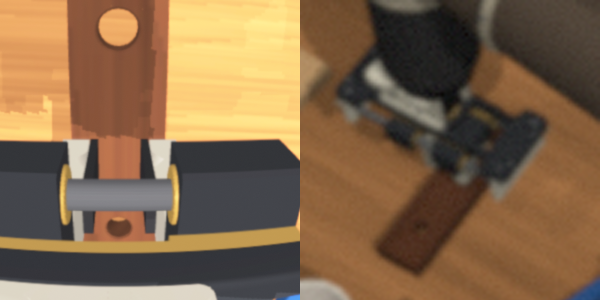

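Something is off: the fingers have closed to 15 mm above the board. I check the real height from the board's apparent width in the wrist picture.

```bash
python3 - <<'E'
from h import *
m=camera_model("wrist")
R=cv2.Rodrigues(m["rvec"])[0];print("cam",(-R.T@m["tvec"]).round(4),"axis",R[2].round(3))
for z in(0,.018,-.015,-.005):
    q=cast("wrist",[[267.5,130],[369,130],[298,167],[338,167],[318,148.5],[318,186]],z,m);print(z,np.linalg.norm(q[0]-q[1]).round(4),np.linalg.norm(q[2]-q[3]).round(4),np.linalg.norm(q[4]-q[5]).round(4),q[[2,3]].mean(0).round(4))
q=cast("wrist",[[318,167],[318,366]],.018,m);print(q,np.linalg.norm(q[0]-q[1]))
print(r.get_state()["joints"])
m1=np.load("w1.npy",allow_pickle=True).item();R=cv2.Rodrigues(m1["rvec"])[0];print("cam1",(-R.T@m1["tvec"]).round(4))
# closed pads' pixel
tcp=np.array(r.get_state()["tcp_pos"]);print(proj("wrist",[tcp,tcp+[0,0,-.011],tcp+[0,.0075,-.011],tcp+[0,0,.008]],m))
E
```

```text
cam [ 0.4188 -0.2484  0.2003] axis [ 0.282  0.017 -0.959]
0 0.0543 0.0216 0.0204 [ 0.4387 -0.2477  0.    ]
0.018 0.0494 0.0196 0.0186 [ 0.4369 -0.2478  0.018 ]
-0.015 0.0583 0.0232 0.022 [ 0.4402 -0.2477 -0.015 ]
-0.005 0.0556 0.0221 0.0209 [ 0.4392 -0.2477 -0.005 ]
[[ 0.43692794 -0.24777262  0.018     ]
 [ 0.55274438 -0.2407043   0.018     ]] 0.11603192783986713
[-5.72652185e+00  1.99853612e+01 -2.78806586e+01 -8.23446900e-04
 -4.21352358e+01 -8.06852105e+01]
cam1 [ 0.3918 -0.2742  0.3843]
[[321.4025389  274.51125229]
 [321.28300627 267.20228065]
 [334.41569812 267.94283545]
 [321.49701324 280.30867318]]
```

```bash
python3 - <<'E'
from h import *
m=camera_model("wrist");m1=np.load("w1.npy",allow_pickle=True).item()
for nm,mm,a,b,w,t in(("w2",m,265,375,.043,.0138),("w1",m1,227,413,.0876,.1977),("w3",m,295,343,.0165,.0138)):
    for dz in(-.011,0,.011,.02,.03,.04,.05):
        q=cast("wrist",[[a,280],[b,280]],t+dz,mm);print(nm,"behind",dz,np.linalg.norm(q[0]-q[1]).round(4),"want",w,q.mean(0).round(3))
    print()
E
```

```text
w2 behind -0.011 0.0639 want 0.043 [ 0.503 -0.243  0.003]
w2 behind 0 0.0603 want 0.043 [ 0.498 -0.243  0.014]
w2 behind 0.011 0.0568 want 0.043 [ 0.494 -0.243  0.025]
w2 behind 0.02 0.0539 want 0.043 [ 0.49  -0.244  0.034]
w2 behind 0.03 0.0506 want 0.043 [ 0.486 -0.244  0.044]
w2 behind 0.04 0.0474 want 0.043 [ 0.481 -0.244  0.054]
w2 behind 0.05 0.0441 want 0.043 [ 0.477 -0.244  0.064]

w1 behind -0.011 0.1096 want 0.0876 [ 0.476 -0.268  0.187]
w1 behind 0 0.1035 want 0.0876 [ 0.472 -0.269  0.198]
w1 behind 0.011 0.0974 want 0.0876 [ 0.467 -0.269  0.209]
w1 behind 0.02 0.0925 want 0.0876 [ 0.463 -0.269  0.218]
w1 behind 0.03 0.0869 want 0.0876 [ 0.459 -0.27   0.228]
w1 behind 0.04 0.0814 want 0.0876 [ 0.454 -0.27   0.238]
w1 behind 0.05 0.0758 want 0.0876 [ 0.45  -0.27   0.248]

w3 behind -0.011 0.0277 want 0.0165 [ 0.503 -0.243  0.003]
w3 behind 0 0.0262 want 0.0165 [ 0.498 -0.243  0.014]
w3 behind 0.011 0.0246 want 0.0165 [ 0.494 -0.244  0.025]
w3 behind 0.02 0.0234 want 0.0165 [ 0.49  -0.244  0.034]
w3 behind 0.03 0.022 want 0.0165 [ 0.485 -0.244  0.044]
w3 behind 0.04 0.0205 want 0.0165 [ 0.481 -0.245  0.054]
w3 behind 0.05 0.0191 want 0.0165 [ 0.477 -0.245  0.064]
```

The apparent pad edges put the real fingertips about 28 mm *behind* the reported TCP, not 11 mm ahead of it. The camera height itself agrees with the board's size, so this is a real tip offset. I reopen, then go lower in small steps while watching the force.

>>> drive_tool([
  [[1,0,0,0,0],[1,0,0,0,0],[1,0,0,0,0],[1,0,0,0,0],[1,0,0,0,0]],
])

```text
time_s: 4.8
tcp_pos: [0.4949, -0.2424, 0.0138]
eef_rot: [180.0, 0.0, -176.4]
contact_force: [0.5, 0.6, 0.2]
gripper_width: 0.0557
gripper_force: 0.0
```

>>> drive_tool([
  [[1,0,0,0,0],[1,0,0,0,0],[1,0,0,0,0]],
])

```text
time_s: 5.18
tcp_pos: [0.4949, -0.2424, 0.0138]
eef_rot: [180.0, 0.0, -176.4]
contact_force: [-0.2, -0.5, 0.4]
gripper_width: 0.0848
gripper_force: 0.0
```

>>> drive_tool([
  [[1,0,0,0.04,0],[1,0,0,0.08,0],[1,0,0,0.12,0],[1,0,0,0.12,0]],
])

```text
time_s: 5.68
tcp_pos: [0.4944, -0.2424, -0.0013]
eef_rot: [180.0, -0.1, -176.4]
contact_force: [0.3, -0.3, 0.3]
gripper_width: 0.0874
gripper_force: 0.0
```

The tool has passed below the stated limit with no contact, so the offset is real. I continue.

>>> drive_tool([
  [[1,0,0,0.06,0],[1,0,0,0.1,0],[1,0,0,0.1,0],[1,0,0,0.1,0]],
])

```text
time_s: 6.18
tcp_pos: [0.4949, -0.2424, -0.0126]
eef_rot: [-180.0, -0.0, -176.4]
contact_force: [0.3, -0.3, 0.3]
gripper_width: 0.0877
gripper_force: 0.0
```

```bash
python3 - <<'E'
from h import *
im=capture("wrist");s=r.get_state();print(s["gripper_width"],s["tcp_pos"],s["contact_force"])
sc=capture("scene");p=proj("scene",[s["tcp_pos"]])[0].astype(int);print(p)
c=sc[p[1]-60:p[1]+60,p[0]-50:p[0]+50]
cv2.imwrite("pics/w4.png",np.hstack([im[140:440,170:470],cv2.resize(c,(300,360),interpolation=cv2.INTER_CUBIC)[:300]])[:,:,::-1])
E
```

```text
0.08762251734661794 [ 0.49501772 -0.24242862 -0.01251211] [ 0.34953879  0.3074489  -0.43145736]
[258 216]
```

View pics/w4.png

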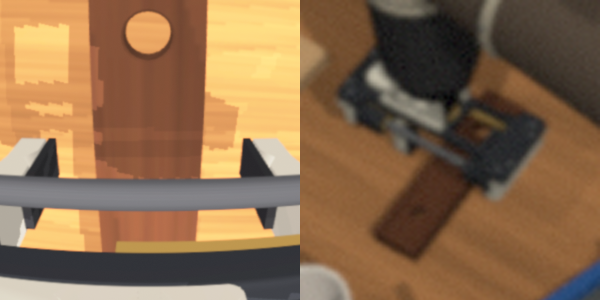

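The open pads sit on both sides of the board at crop x of about 57 and 240, still above the bench. I go another 10 mm down and close.

>>> drive_tool([
  [[1,0,0,0.04,0],[1,0,0,0.085,0],[1,0,0,0.085,0]],
])

```text
time_s: 6.65
tcp_pos: [0.4944, -0.2423, -0.0235]
eef_rot: [180.0, -0.1, -176.4]
contact_force: [0.0, 0.5, -0.2]
gripper_width: 0.0878
gripper_force: 0.0
```

>>> drive_tool([
  [[-1,0,0,0,0],[-1,0,0,0,0],[-1,0,0,0,0],[-1,0,0,0,0],[-1,0,0,0,0]],
], squeeze=25)

```text
time_s: 7.28
tcp_pos: [0.4949, -0.2424, -0.0228]
eef_rot: [-180.0, 0.0, -176.4]
contact_force: [-0.4, -0.1, 0.7]
gripper_width: 0.0499
gripper_force: 25.0
```

>>> drive_tool([
  [[-1,0,0,0,0],[-1,0,0,0,0]],
])

```text
time_s: 7.52
tcp_pos: [0.4949, -0.2424, -0.0228]
eef_rot: [-180.0, 0.0, -176.4]
contact_force: [-0.4, 0.6, 1.1]
gripper_width: 0.0493
gripper_force: 25.0
```

The walnut is gripped at 50 mm with 25 N. I lift it and measure the pins from the wrist, the top and the scene cameras.

>>> drive_tool([
  [[-1,0,0,-0.1,0],[-1,0,0,-0.3,0],[-1,0,0,-0.6,0],[-1,0,0,-0.9,0],[-1,0,0,-0.9,0]],
])

```text
time_s: 8.15
tcp_pos: [0.4971, -0.2428, 0.0889]
eef_rot: [-179.9, 0.4, -176.4]
contact_force: [0.2, -0.3, -1.7]
gripper_width: 0.0498
gripper_force: 25.0
```

>>> drive_tool([
  [[-1,0,0,-0.3,0],[-1,0,0,-0.5,0],[-1,0,0,-0.5,0]],
])

```text
time_s: 8.52
tcp_pos: [0.4957, -0.2425, 0.1467]
eef_rot: [-180.0, 0.2, -176.4]
contact_force: [-0.1, -0.1, -1.5]
gripper_width: 0.0499
gripper_force: 25.0
```

```bash
python3 - <<'E'
from h import *
s=r.get_state();print(s["gripper_width"],s["tcp_pos"],s["contact_force"])
m=camera_model("wrist");im=capture("wrist")[:,:,::-1];np.save("w5.npy",m,allow_pickle=True);cv2.imwrite("pics/w5.png",im)
c=[im[120:420,340:640]]
for n in("top","scene"):
    t=cv2.imread(f"pics/{n}0.png")
    p=proj(n,[[.5753,-.0353,.05]])[0].astype(int);print(n,p)
    c.append(cv2.resize(t[p[1]-42:p[1]+43,p[0]-35:p[0]+35],(245,298),interpolation=cv2.INTER_CUBIC))
c=[cv2.copyMakeBorder(k,0,300-k.shape[0],0,0,0) for k in c];cv2.imwrite("pics/pins.png",np.hstack(c))
E
```

```text
0.04990724409708905 [ 0.49568871 -0.24252916  0.14670809] [-0.05939459 -0.0915462  -1.47779829]
top [341 205]
scene [297 260]
```

View pics/pins.png

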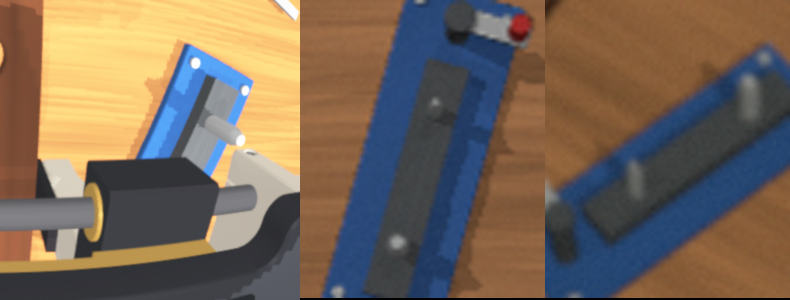

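Thick pin tip: about (580,260) in the wrist view, (334,232) in the top view and (320,241) in the scene view. Thin pin tip: about (345,192) in the top view and (287,265) in the scene view.

```bash
python3 - <<'E'
from h import *
t=cv2.imread("pics/top0.png");P={}
for k,(x,y) in {"thick":(334,232),"thin":(344,192)}.items():
    g=t[y-5:y+6,x-5:x+6].astype(float).mean(2);w=np.clip(g-np.sort(g.ravel())[-16],0,None)
    yy,xx=np.mgrid[y-5:y+6,x-5:x+6];u=((w*xx).sum()/w.sum(),(w*yy).sum()/w.sum());P[k]=cast("top",u,.08)[0]
    print("top",k,np.round(u,1),P[k].round(4))
d=P["thin"]-P["thick"];print(np.linalg.norm(d),np.degrees(np.arctan2(d[1],d[0])),"mid",(P["thin"]+P["thick"])[:2]/2)
S=cast("scene",[[320.3,241],[287.4,265]],.08);d=S[1]-S[0];print("scene",S.round(4),np.linalg.norm(d),np.degrees(np.arctan2(d[1],d[0])),S.mean(0))
m=np.load("w5.npy",allow_pickle=True).item();im=cv2.imread("pics/w5.png")
g=im[250:272,565:592].min(2);ys,xs=np.nonzero(g>215);print("wrist tip px",xs.mean()+565,ys.mean()+250,np.ptp(xs),np.ptp(ys),cast("wrist",[[xs.mean()+565,ys.mean()+250]],.08,m).round(4))
# walnut mid by top, for bias: holes
for k,(x,y) in {"w":(417,256),"n":(413,216)}.items(): print(k,cast("top",[[x,y]],.018)[0].round(4))
# jig plate corners' rivets in the wrist view
g=im[170:222,525:600];ys,xs=np.nonzero(g.min(2)>190);print("rivets",cast("wrist",[[535.5,182.5],[585,210]],.013,m).round(4))
E
```

```text
top thick [333.3 231.6] [ 0.4983 -0.0126  0.08  ]
top thin [344.  191.6] [ 0.61   -0.0429  0.08  ]
0.11564514183713395 -15.197950103799862 mid [ 0.5541501  -0.02774944]
scene [[ 0.5022 -0.0074  0.08  ]
 [ 0.6149 -0.0377  0.08  ]] 0.11672058449403762 -15.068504410300722 [ 0.55858299 -0.02253101  0.08      ]
wrist tip px 581.0833333333334 261.3020833333333 15 17 [[ 0.5026 -0.0124  0.08  ]]
w [ 0.4326 -0.2515  0.018 ]
n [ 0.5477 -0.2425  0.018 ]
rivets [[ 0.4461 -0.0352  0.013 ]
 [ 0.467   0.0384  0.013 ]]
```

>>> drive_tool([
  [[-1,-0.1,0.25,0,0],[-1,-0.2,0.55,0,0],[-1,-0.3,0.8,0,0],[-1,-0.311,0.878,0,0]],
])

```text
time_s: 9.07
tcp_pos: [0.525, -0.1334, 0.1436]
eef_rot: [180.0, -0.1, -176.3]
contact_force: [0.3, 0.3, -1.3]
gripper_width: 0.0496
gripper_force: 25.0
```

>>> drive_tool([
  [[-1,-0.1,0.25,0,0.018],[-1,-0.2,0.55,0,0.036],[-1,-0.3,0.8,0,0.053],[-1,-0.311,0.878,0,0.053],[-1,-0.311,0.878,0,0.053]],
])

```text
time_s: 9.7
tcp_pos: [0.5554, -0.0276, 0.1443]
eef_rot: [-180.0, -0.1, 164.6]
contact_force: [0.1, -0.5, -0.8]
gripper_width: 0.0494
gripper_force: 25.0
```

```bash
python3 - <<'E'
from h import *
mv([.557,-.0275,.075],164.5)
E
```

```text
move [-1.240e-02  3.900e-03  5.779e-01  3.000e-04] from [ 0.5554 -0.0276  0.1443] 164.62
```

>>> drive_tool([
  [[-1,-0.012,0.004,0.2,0],[-1,-0.012,0.004,0.4,0],[-1,-0.012,0.004,0.55,0],[-1,-0.012,0.004,0.63,0],[-1,-0.012,0.004,0.63,0]],
])

```text
time_s: 10.32
tcp_pos: [0.5571, -0.0281, 0.0691]
eef_rot: [-180.0, -0.1, 164.5]
contact_force: [1.2, -0.6, -1.2]
gripper_width: 0.0498
gripper_force: 25.0
```

```bash
python3 - <<'E'
from h import *
s=r.get_state();print(s["tcp_pos"],s["eef_rot"])
m=camera_model("wrist");im=capture("wrist")[:,:,::-1];np.save("w6.npy",m,allow_pickle=True);cv2.imwrite("pics/w6.png",im)
cv2.imwrite("pics/w6c.png",cv2.resize(im[80:400,220:420],None,fx=1.8,fy=1.8,interpolation=cv2.INTER_CUBIC))
E
```

```text
[ 0.55712832 -0.02814926  0.06907691] [-1.79958351e+02 -6.76072487e-02  1.64485342e+02]
```

View pics/w6c.png

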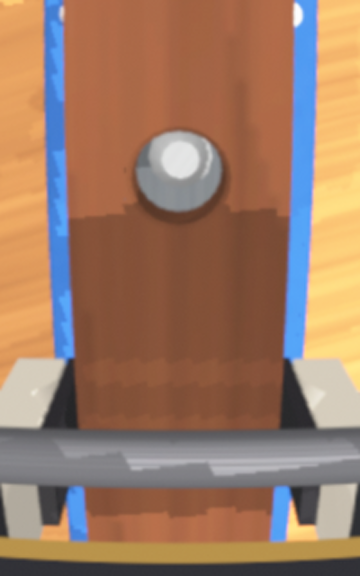

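The thick pin tip shows through the wide hole: tip disc at crop (180,160), hole rim centre at about (179,170). I work out the offset numerically.

```bash
python3 - <<'E'
from h import *
m=np.load("w6.npy",allow_pickle=True).item();im=cv2.imread("pics/w6.png");hsv=cv2.cvtColor(im,cv2.COLOR_BGR2HSV)
S=hsv[...,1].astype(int);V=hsv[...,2].astype(int)
w=np.zeros(S.shape,bool);w[145:205,285:355]=(S<110)[145:205,285:355];c=blob(w);(x,y,bw,bh)=cv2.boundingRect(c);print("grey in hole bbox",x,x+bw,y,y+bh)
t=np.zeros(S.shape,bool);t[145:205,285:355]=((S<40)&(V>195))[145:205,285:355];ct=blob(t);print("tip",cv2.minEnclosingCircle(ct))
tip=cv2.minEnclosingCircle(ct)[0]
b=.0691+.0228
# board side edges by rows, at top z
for row in(130,150,200,220):
    g=S[row,235:405];R_=im[row,:,2].astype(int);wood=((hsv[row,:,0]<12)&(V[row]<190));xs=np.nonzero(wood[240:400])[0]+240
    e=cast("wrist",[[xs.min(),row],[xs.max()+1,row]],b+.018,m);print(row,xs.min(),xs.max(),np.linalg.norm(e[0]-e[1]).round(4),e.mean(0).round(4)[:2])
T=cast("wrist",tip,.08,m)[0]
a=np.radians(-15.5);hole=np.array([.5571,-.0281])-.058*np.array([np.cos(a),np.sin(a)])
for cy in(172,173.5,175):print("hole seen",cast("wrist",[[319.5,cy]],b+.018,m)[0].round(4))
print("tip",T.round(4),"hole by arm",hole.round(4))
d=T[:2]-hole;print("err along jig x,y",(d@[np.cos(a),np.sin(a)]).round(4),(d@[-np.sin(a),np.cos(a)]).round(4))
E
```

```text
grey in hole bbox 295 344 152 199
tip ((319.4459533691406, 167.66891479492188), 10.642203330993652)
130 256 381 0.0492 [ 0.4833 -0.0089]
150 257 381 0.0491 [ 0.491  -0.0108]
200 259 379 0.0486 [ 0.5104 -0.0162]
220 259 378 0.0489 [ 0.5183 -0.0186]
hole seen [ 0.4997 -0.0132  0.1099]
hole seen [ 0.5003 -0.0134  0.1099]
hole seen [ 0.5008 -0.0136  0.1099]
tip [ 0.5009 -0.0136  0.08  ] hole by arm [ 0.5012 -0.0126]
err along jig x,y -0.0 -0.001
```

The offset is about 1 mm and the board's direction matches the jig's, so I lower gently.

>>> drive_tool([
  [[-1,0,-0.006,0.05,0],[-1,0,-0.006,0.1,0],[-1,0,-0.006,0.16,0],[-1,0,-0.006,0.22,0],[-1,0,-0.006,0.22,0]],
])

```text
time_s: 11.0
tcp_pos: [0.557, -0.0281, 0.0423]
eef_rot: [-180.0, -0.1, 164.5]
contact_force: [-0.3, 0.5, -1.1]
gripper_width: 0.0499
gripper_force: 25.0
```

>>> drive_tool([
  [[-1,0,0,0.07,0],[-1,0,0,0.14,0],[-1,0,0,0.21,0],[-1,0,0,0.27,0],[-1,0,0,0.27,0]],
])

```text
time_s: 11.62
tcp_pos: [0.5572, -0.0281, 0.01]
eef_rot: [-180.0, -0.0, 164.5]
contact_force: [0.9, 0.4, -0.9]
gripper_width: 0.0494
gripper_force: 25.0
```

>>> drive_tool([
  [[-1,0,0,0.015,0],[-1,0,0,0.027,0],[-1,0,0,0.027,0]],
])

```text
time_s: 12.0
tcp_pos: [0.5575, -0.028, 0.0076]
eef_rot: [180.0, 0.0, 164.5]
contact_force: [-0.5, -0.2, -1.0]
gripper_width: 0.0499
gripper_force: 25.0
```

>>> drive_tool([
  [[-1,0,0,0.008,0],[-1,0,0,0.015,0],[-1,0,0,0.015,0]],
])

```text
time_s: 12.38
tcp_pos: [0.5576, -0.028, 0.0072]
eef_rot: [180.0, 0.0, 164.5]
contact_force: [-5.9, 1.7, 13.5]
gripper_width: 0.0499
gripper_force: 25.0
```

Contact at the expected height: 13 N upward with the TCP at 0.0072. The walnut is on the rail. I release it and rise.

>>> drive_tool([
  [[1,0,0,-0.008,0],[1,0,0,-0.008,0],[1,0,0,-0.008,0],[1,0,0,-0.008,0],[1,0,0,-0.008,0]],
])

```text
time_s: 13.0
tcp_pos: [0.5575, -0.0281, 0.0066]
eef_rot: [-180.0, -0.0, 164.5]
contact_force: [0.3, 0.3, -0.0]
gripper_width: 0.087
gripper_force: 0.0
```

>>> drive_tool([
  [[1,0,0,-0.15,0],[1,0,0,-0.4,0],[1,0,0,-0.7,0],[1,0,0,-1,0],[1,0,0,-1,0]],
])

```text
time_s: 13.62
tcp_pos: [0.5595, -0.0277, 0.1298]
eef_rot: [179.9, 0.3, 164.5]
contact_force: [0.2, 0.9, -0.7]
gripper_width: 0.0876
gripper_force: 0.0
```

```bash
python3 - <<'E'
from h import *
s=r.get_state();print(s["time_s"],s["tcp_pos"])
m=camera_model("wrist");im=capture("wrist")[:,:,::-1];np.save("w7.npy",m,allow_pickle=True);cv2.imwrite("pics/w7.png",im)
hsv=cv2.cvtColor(im,cv2.COLOR_BGR2HSV);S=hsv[...,1].astype(int);V=hsv[...,2].astype(int)
for z in(.048,):
  for row in(150,190,230,255):
    wood=(hsv[row,:,0]<12)&(V[row]<190)&(S[row]>90);xs=np.nonzero(wood[240:400])[0]+240
    e=cast("wrist",[[xs.min(),row],[xs.max()+1,row]],z,m);print(row,xs.min(),xs.max(),np.linalg.norm(e[0]-e[1]).round(4),e.mean(0).round(4)[:2])
q=proj("wrist",[[.502,-.0125,.08],[.614,-.0435,.08],[.642,-.1,.11]],m);print(q)
# glue & beech
print("glue base/top",cast("top",[[245,158],[240,144]],0).round(3)[0],cast("top",[[240,144]],.17).round(3))
mv([.55,.255,.12],177.9)
E
```

```text
13.625 [ 0.55954822 -0.02768546  0.1298072 ]
150 284 351 0.0488 [ 0.5    -0.0129]
190 285 350 0.0482 [ 0.5283 -0.0208]
230 286 349 0.048 [ 0.5575 -0.0289]
255 286 349 0.0491 [ 0.5767 -0.0342]
[[319.4956154  155.48263324]
 [319.54282451 319.65973756]
 [253.94235606 389.28694346]]
glue base/top [0.725 0.247 0.   ] [[0.725 0.234 0.17 ]]
move [ 0.696   2.2525  0.0662 -0.0372] from [ 0.5583 -0.0278  0.1279] 164.5
```

The walnut lies at the right height and in line. Next, the beech.

>>> drive_tool([
  [[1,0.23,0.75,0,0],[1,0.23,0.75,0,0],[1,0.23,0.75,0,0]],
])

```text
time_s: 14.05
tcp_pos: [0.5543, 0.0677, 0.1255]
eef_rot: [-179.9, -0.1, 164.6]
contact_force: [-0.2, 1.0, 0.0]
gripper_width: 0.0876
gripper_force: 0.0
```

>>> drive_tool([
  [[1,0.23,0.75,0,0],[1,0.23,0.75,0,0],[1,0.23,0.75,0,0]],
])

```text
time_s: 14.42
tcp_pos: [0.5519, 0.1613, 0.1255]
eef_rot: [-179.9, -0.1, 164.6]
contact_force: [-0.7, -0.4, -0.3]
gripper_width: 0.0878
gripper_force: 0.0
```

>>> drive_tool([
  [[1,0.23,0.75,0,-0.037],[1,0.23,0.75,0,-0.037],[1,0.23,0.75,0,-0.037],[1,0.23,0.75,0,-0.037]],
])

```text
time_s: 14.92
tcp_pos: [0.5495, 0.2529, 0.1259]
eef_rot: [-179.9, -0.1, 177.8]
contact_force: [0.2, 0.1, 0.7]
gripper_width: 0.0876
gripper_force: 0.0
```

```bash
python3 - <<'E'
from h import *
s=r.get_state();print(s["time_s"],s["tcp_pos"],s["eef_rot"][2])
m=camera_model("wrist");im=capture("wrist")[:,:,::-1];cv2.imwrite("pics/w8.png",im)
P=proj("wrist",[[.550-.058,.2551,.018],[.608,.251,.018]],m);print("pred holes",P.round(0))
hsv=cv2.cvtColor(im,cv2.COLOR_BGR2HSV);H,S,V=[hsv[...,i].astype(int) for i in range(3)]
x,y=P[0].astype(int);print(hsv[y,x],hsv[y+35,x],hsv[y+35,x+70])
L=[]
for row in range(y+18,272,8):
    g=S[row];ok=(H[row]>10)&(S[row]<115)&(V[row]>100);xs=np.nonzero(ok[x-70:x+70])[0]+x-70
    if len(xs)<20: continue
    e=cast("wrist",[[xs.min(),row],[xs.max()+1,row]],.018,m);L.append(e.mean(0)[:2]);print(row,xs.min(),xs.max(),np.linalg.norm(e[0]-e[1]).round(4),e.mean(0).round(4)[:2])
for px in P[:2]:
    u,v=px.astype(int);w=np.zeros(S.shape,bool);w[v-17:v+18,u-17:u+18]=((S>125))[v-17:v+18,u-17:u+18];
    try:
        (cx,cy),rad=cv2.minEnclosingCircle(blob(w));print("hole",cx,cy,rad,cast("wrist",[[cx,cy]],.018,m).round(4))
    except Exception as ex: print(ex)
E
```

```text
14.925 [0.54952184 0.25291367 0.12593293] 177.76332554020703
pred holes [[321. 154.]
 [321. 290.]]
[ 14 154 195] [ 21  91 252] [ 14 151 229]
171 291 353 0.0501 [0.5057 0.2561]
179 291 353 0.0503 [0.5121 0.2558]
187 292 352 0.0489 [0.5186 0.2556]
195 292 352 0.0491 [0.5251 0.2554]
203 292 352 0.0493 [0.5317 0.2551]
211 292 352 0.0496 [0.5383 0.2549]
219 292 352 0.0498 [0.545  0.2546]
227 292 352 0.0501 [0.5518 0.2544]
235 293 352 0.0496 [0.5586 0.2545]
243 293 352 0.0499 [0.5655 0.2543]
251 293 352 0.0503 [0.5726 0.254 ]
259 293 351 0.0498 [0.5797 0.2533]
267 294 351 0.0493 [0.5869 0.2535]
hole 321.9827575683594 152.8103485107422 12.606959342956543 [[0.4913 0.2562 0.018 ]]
hole 322.5 286.0 6.576573371887207 [[0.6045 0.2524 0.018 ]]
```

>>> drive_tool([
  [[1,0.005,0.013,0.25,0],[1,0.005,0.013,0.55,0],[1,0.005,0.013,0.85,0],[1,0.005,0.013,0.95,0],[1,0.005,0.013,0.95,0]],
])

```text
time_s: 15.6
tcp_pos: [0.5493, 0.2549, 0.0125]
eef_rot: [-179.9, -0.0, 177.8]
contact_force: [0.5, -0.1, 0.6]
gripper_width: 0.0877
gripper_force: 0.0
```

>>> drive_tool([
  [[1,0,0,0.1,0],[1,0,0,0.2,0],[1,0,0,0.27,0],[1,0,0,0.27,0],[1,0,0,0.27,0]],
])

```text
time_s: 16.23
tcp_pos: [0.5495, 0.256, -0.0196]
eef_rot: [180.0, 0.0, 177.8]
contact_force: [-0.4, -0.7, 0.2]
gripper_width: 0.0873
gripper_force: 0.0
```

>>> drive_tool([
  [[1,0,-0.01,0.027,0],[1,0,-0.01,0.027,0],[1,0,-0.01,0.027,0]],
])

```text
time_s: 16.6
tcp_pos: [0.5493, 0.2547, -0.0229]
eef_rot: [180.0, 0.0, 177.8]
contact_force: [0.2, -0.3, 0.7]
gripper_width: 0.0874
gripper_force: 0.0
```

>>> drive_tool([
  [[-1,0,0,0,0],[-1,0,0,0,0],[-1,0,0,0,0],[-1,0,0,0,0],[-1,0,0,0,0]],
], squeeze=25)

```text
time_s: 17.23
tcp_pos: [0.5493, 0.2547, -0.023]
eef_rot: [180.0, 0.0, 177.8]
contact_force: [0.2, 0.1, -0.6]
gripper_width: 0.0496
gripper_force: 25.0
```

>>> drive_tool([
  [[-1,0,0,0,0],[-1,0,0,0,0]],
])

```text
time_s: 17.48
tcp_pos: [0.5493, 0.2547, -0.0229]
eef_rot: [180.0, 0.0, 177.8]
contact_force: [0.9, 0.6, 0.8]
gripper_width: 0.0494
gripper_force: 25.0
```

>>> drive_tool([
  [[-1,0,0,-0.1,0],[-1,0,0,-0.3,0],[-1,0,0,-0.6,0],[-1,0,0,-0.9,0],[-1,0,0,-1,0]],
])

```text
time_s: 18.1
tcp_pos: [0.5503, 0.2554, 0.1002]
eef_rot: [179.8, 0.2, 177.8]
contact_force: [0.3, 0.5, -2.1]
gripper_width: 0.0499
gripper_force: 25.0
```

>>> drive_tool([
  [[-1,-0.01,-0.1,-0.15,0],[-1,-0.03,-0.3,-0.3,0],[-1,-0.04,-0.55,-0.3,0],[-1,-0.052,-0.784,-0.3,0]],
])

```text
time_s: 18.6
tcp_pos: [0.5515, 0.1579, 0.1334]
eef_rot: [-180.0, -0.0, 177.8]
contact_force: [0.2, 0.0, -2.3]
gripper_width: 0.05
gripper_force: 25.0
```

>>> drive_tool([
  [[-1,-0.02,-0.3,0,0],[-1,-0.04,-0.55,0,0],[-1,-0.052,-0.784,0,0]],
])

```text
time_s: 18.98
tcp_pos: [0.5539, 0.0634, 0.1332]
eef_rot: [-180.0, -0.1, 177.8]
contact_force: [0.7, 0.7, -0.5]
gripper_width: 0.0497
gripper_force: 25.0
```

>>> drive_tool([
  [[-1,-0.02,-0.3,0,0.018],[-1,-0.04,-0.55,0,0.037],[-1,-0.052,-0.784,0,0.037],[-1,-0.052,-0.784,0,0.037],[-1,-0.052,-0.784,0,0.037]],
])

```text
time_s: 19.6
tcp_pos: [0.5568, -0.0289, 0.1331]
eef_rot: [-180.0, -0.0, 164.4]
contact_force: [-0.8, -0.2, -1.4]
gripper_width: 0.0498
gripper_force: 25.0
```

```bash
python3 - <<'E'
from h import *
mv([.5573,-.0281,.069],164.5);print(r.get_state()["gripper_width"])
E
```

```text
move [-2.100e-03  7.300e-03  5.344e-01 -2.000e-04] from [ 0.5568 -0.0289  0.1331] 164.44
0.04982744711089011
```

>>> drive_tool([
  [[-1,-0.002,0.006,0.15,0],[-1,-0.002,0.006,0.3,0],[-1,-0.002,0.006,0.45,0],[-1,-0.002,0.006,0.53,0],[-1,-0.002,0.006,0.53,0]],
])

```text
time_s: 20.23
tcp_pos: [0.5573, -0.0273, 0.069]
eef_rot: [-180.0, -0.1, 164.5]
contact_force: [-0.4, 0.3, -1.7]
gripper_width: 0.0493
gripper_force: 25.0
```

```bash
python3 - <<'E'
from h import *
s=r.get_state();p=np.array(s["tcp_pos"]);print(p,s["eef_rot"][2])
m=camera_model("wrist");im=capture("wrist")[:,:,::-1];cv2.imwrite("pics/w9.png",im)
hsv=cv2.cvtColor(im,cv2.COLOR_BGR2HSV);H,S,V=[hsv[...,i].astype(int) for i in range(3)]
b=p[2]+.0228;a=np.radians(s["eef_rot"][2]-180);hole=p[:2]-.058*np.array([np.cos(a),np.sin(a)])
hp=proj("wrist",[[*hole,b+.018]],m)[0];print("hole pred px",hp.round(1),"pin pred px",proj("wrist",[[.5009,-.0136,.08]],m)[0].round(1))
t=np.zeros(S.shape,bool);t[145:200,290:350]=((S<40)&(V>195))[145:200,290:350];tip=cv2.minEnclosingCircle(blob(t));print("tip",tip,cast("wrist",tip[0],.08,m))
w=np.zeros(S.shape,bool);w[140:210,285:355]=((S<45)|(V<110)|(S>120))[140:210,285:355];print("hole region bbox",cv2.boundingRect(blob(w)))
d=cast("wrist",tip[0],.08,m)[0][:2]-hole;print("err jig x,y",d@[np.cos(a),np.sin(a)],d@[-np.sin(a),np.cos(a)])
E
```

```text
[ 0.55730169 -0.02726383  0.06901086] 164.5452708480444
hole pred px [322.  175.4] pin pred px [317.6 167.9]
tip ((317.78497314453125, 168.3652801513672), 9.637211799621582) [[ 0.50115356 -0.01355746  0.08      ]]
hole region bbox (295, 152, 48, 45)
err jig x,y 0.0002296809215126403 -0.0017514125837225381
```

The pin is seen within 2 mm of the hole. I make the small y correction to the pose where the walnut seated, then lower.

>>> drive_tool([
  [[-1,0,-0.009,0.05,0],[-1,0,-0.009,0.1,0],[-1,0,-0.009,0.16,0],[-1,0,-0.009,0.22,0],[-1,0,-0.009,0.22,0]],
])

```text
time_s: 20.9
tcp_pos: [0.5569, -0.0287, 0.0422]
eef_rot: [-180.0, -0.1, 164.5]
contact_force: [-0.3, 0.5, -1.8]
gripper_width: 0.0498
gripper_force: 25.0
```

>>> drive_tool([
  [[-1,0,0,0.04,0],[-1,0,0,0.08,0],[-1,0,0,0.12,0],[-1,0,0,0.12,0]],
])

```text
time_s: 21.4
tcp_pos: [0.5571, -0.0286, 0.0282]
eef_rot: [-180.0, -0.0, 164.5]
contact_force: [-0.2, 0.1, -1.4]
gripper_width: 0.05
gripper_force: 25.0
```

>>> drive_tool([
  [[-1,0,0,0.012,0],[-1,0,0,0.023,0],[-1,0,0,0.03,0],[-1,0,0,0.03,0]],
])

```text
time_s: 21.9
tcp_pos: [0.5575, -0.0285, 0.0251]
eef_rot: [180.0, 0.0, 164.5]
contact_force: [0.2, -0.1, -1.8]
gripper_width: 0.0496
gripper_force: 25.0
```

>>> drive_tool([
  [[-1,0,0,0.006,0],[-1,0,0,0.01,0],[-1,0,0,0.01,0]],
])

```text
time_s: 22.28
tcp_pos: [0.5575, -0.0285, 0.025]
eef_rot: [180.0, 0.0, 164.5]
contact_force: [-4.2, 0.5, 9.4]
gripper_width: 0.0498
gripper_force: 25.0
```

The beech is seated, with contact at the expected height. I release, rise, turn the tool 88° for the knob, and check the stack and the knob from the top camera.

>>> drive_tool([
  [[1,0,0,-0.006,0],[1,0,0,-0.006,0],[1,0,0,-0.006,0],[1,0,0,-0.006,0],[1,0,0,-0.006,0]],
])

```text
time_s: 22.9
tcp_pos: [0.5574, -0.0285, 0.0244]
eef_rot: [-180.0, -0.0, 164.5]
contact_force: [-0.8, -0.4, 0.7]
gripper_width: 0.0867
gripper_force: 0.0
```

>>> drive_tool([
  [[1,0,0,-0.15,0],[1,0,0,-0.4,0],[1,0,0,-0.7,0],[1,0,0,-1,0],[1,0,0,-1,0]],
])

```text
time_s: 23.52
tcp_pos: [0.5594, -0.0282, 0.1478]
eef_rot: [179.9, 0.3, 164.5]
contact_force: [-0.4, -0.3, -0.8]
gripper_width: 0.0875
gripper_force: 0.0
```

```bash
python3 - <<'E'
from h import *
s=r.get_state();print(s["time_s"],s["tcp_pos"],s["eef_rot"][2])
m=camera_model("wrist");im=capture("wrist")[:,:,::-1];cv2.imwrite("pics/w10.png",im)
hsv=cv2.cvtColor(im,cv2.COLOR_BGR2HSV);H,S,V=[hsv[...,i].astype(int) for i in range(3)]
for row in(190,220,250):
    ok=(H[row]>8)&(S[row]<115)&(V[row]>100);xs=np.nonzero(ok[270:370])[0]+270
    e=cast("wrist",[[xs.min(),row],[xs.max()+1,row]],.066,m);print(row,xs.min(),xs.max(),np.linalg.norm(e[0]-e[1]).round(4),e.mean(0).round(4)[:2])
red=((H<8)|(H>172))&(S>150)&(V>60)
w=red.copy();w[:,:]=False;pk=proj("wrist",[[.6676,-.111,.11]],m)[0];print("knob pred px",pk)
x,y=pk.astype(int);w[max(0,y-60):y+60,max(0,x-60):x+60]=red[max(0,y-60):y+60,max(0,x-60):x+60]
if w.any():
    b=cv2.boundingRect(blob(w));print(b)
mv([.6676,-.111,.13],-107.5)
E
```

```text
23.525 [ 0.55939195 -0.02820484  0.14775832] 164.5281342710374
190 283 352 0.0512 [ 0.5281 -0.0213]
220 283 352 0.0522 [ 0.5499 -0.0273]
250 284 351 0.0519 [ 0.5726 -0.0337]
knob pred px [256.32497128 400.86098736]
(251, 372, 19, 20)
move [-1.0632 -0.4206  0.1317 -0.2444] from [ 0.5581 -0.0283  0.1458] 164.51
```

>>> drive_tool([
  [[0,-0.4,-0.15,0,-0.029],[0,-0.8,-0.3,0,-0.058],[0,-1,-0.42,0,-0.087],[0,-1,-0.42,0,-0.116],[0,-1,-0.42,0,-0.145]],
])

```text
time_s: 24.2
tcp_pos: [0.6589, -0.1097, 0.1423]
eef_rot: [179.9, -0.1, -143.0]
contact_force: [0.8, -0.2, -0.1]
gripper_width: 0.0458
gripper_force: 0.0
```

>>> drive_tool([
  [[0,0,0,0,-0.029],[0,0,0,0,-0.058],[0,0,0,0,-0.087],[0,0,0,0,-0.1],[0,0,0,0,-0.1]],
])

```text
time_s: 24.82
tcp_pos: [0.6589, -0.1091, 0.1431]
eef_rot: [179.9, -0.0, -107.3]
contact_force: [-0.1, -0.3, -0.2]
gripper_width: 0.0437
gripper_force: 0.0
```

```bash
python3 - <<'E'
from h import *
s=r.get_state();print(s["time_s"],s["tcp_pos"],s["eef_rot"][2],s["gripper_width"])
m=camera_model("wrist");im=capture("wrist")[:,:,::-1];cv2.imwrite("pics/w11.png",im)
hsv=cv2.cvtColor(im,cv2.COLOR_BGR2HSV);H,S,V=[hsv[...,i].astype(int) for i in range(3)]
red=((H<6)|(H>174))&(S>170)&(V>60)
n,l,st,c=cv2.connectedComponentsWithStats(red.astype(np.uint8))
print([(st[i].tolist(),c[i].round(1).tolist()) for i in range(1,n) if st[i][4]>60])
print("pred",proj("wrist",[[.6676,-.111,.118],[.6676,-.111,.078]],m).round(0))
E
```

```text
24.825 [ 0.65889854 -0.10912728  0.1430984 ] -107.34080385257202 0.04366644511564666
[([293, 235, 24, 38, 716], [305.5, 254.1])]
pred [[305. 262.]
 [307. 242.]]
```

The red knob is at (305,254) in the wrist view, matching the prediction within about 1 mm. I go down around it and close lightly.

>>> drive_tool([
  [[0,-0.006,-0.074,0.05,0],[0,-0.006,-0.074,0.25,0],[0,-0.006,-0.074,0.45,0],[0,-0.006,-0.074,0.62,0],[0,-0.006,-0.074,0.68,0]],
])

```text
time_s: 25.5
tcp_pos: [0.6676, -0.1112, 0.0608]
eef_rot: [179.8, -0.1, -107.4]
contact_force: [0.1, -0.1, 0.5]
gripper_width: 0.0439
gripper_force: 0.0
```

>>> drive_tool([
  [[-1,0,0,0,0],[-1,0,0,0,0],[-1,0,0,0,0],[-1,0,0,0,0]],
], squeeze=8)

```text
time_s: 26.0
tcp_pos: [0.6686, -0.1111, 0.0638]
eef_rot: [-179.9, 0.0, -107.3]
contact_force: [-1.0, 0.0, 3.1]
gripper_width: 0.0159
gripper_force: 8.0
```

```bash
python3 - <<'E'
from h import *
s=r.get_state();p=np.array(s["tcp_pos"][:2]);y0=s["eef_rot"][2];print(s["time_s"],s["tcp_pos"],y0,s["gripper_width"],s["gripper_force"],s["contact_force"])
a=np.radians(-15.4);post=np.array([.5575,-.0283])+.13*np.array([np.cos(a),np.sin(a)])
d=p-post;th0=np.arctan2(d[1],d[0]);home=np.radians(164.6)-2*np.pi
print("radius",np.linalg.norm(d),"keeper angle",(th0-home)%(2*np.pi))
th1=th0-((th0-home)%(2*np.pi));c=np.cos(np.radians(y0));sn=np.sin(np.radians(y0))
R=.048
for f in np.linspace(0,1.0,11):
    t=th0+f*(th1-th0);q=post+R*np.array([np.cos(t),np.sin(t)])-p
    print(round(f,1),np.round([(q[0]*c+q[1]*sn)/.12,(q[0]*sn-q[1]*c)/.12],3),"turn",round(-np.degrees(t-th0)/360,4))
E
```

```text
26.0 [ 0.6685544  -0.11111103  0.06378555] -107.28854789588715 0.015861356971891057 8.000784069299698 [-0.99741209  0.01892411  3.06308167]
radius 0.05035536754757704 keeper angle 1.5520883808133576
0.0 [-0.02  0.  ] turn -0.0
0.1 [-0.024  0.062] turn 0.0247
0.2 [-0.037  0.123] turn 0.0494
0.3 [-0.06  0.18] turn 0.0741
0.4 [-0.091  0.234] turn 0.0988
0.5 [-0.13   0.282] turn 0.1235
0.6 [-0.176  0.323] turn 0.1482
0.7 [-0.228  0.357] turn 0.1729
0.8 [-0.285  0.383] turn 0.1976
0.9 [-0.345  0.399] turn 0.2223
1.0 [-0.406  0.406] turn 0.247
```

>>> drive_tool([
  [[-1,-0.01,0.062,0,0.0247],[-1,-0.022,0.123,0,0.0494],[-1,-0.045,0.18,0,0.0741],[-1,-0.075,0.234,0,0.0988],[-1,-0.113,0.282,0,0.1235]],
])

```text
time_s: 26.62
tcp_pos: [0.6396, -0.0885, 0.0637]
eef_rot: [-180.0, -0.0, -152.0]
contact_force: [-2.4, -1.2, 3.3]
gripper_width: 0.0159
gripper_force: 8.0
```

>>> drive_tool([
  [[-1,-0.004,0.062,0,0.0247],[-1,-0.017,0.123,0,0.0494],[-1,-0.04,0.18,0,0.0741],[-1,-0.071,0.234,0,0.0988],[-1,-0.11,0.278,0,0.1235]],
])

```text
time_s: 27.25
tcp_pos: [0.6342, -0.0526, 0.0637]
eef_rot: [-179.9, -0.1, 163.5]
contact_force: [-7.4, 0.1, 7.0]
gripper_width: 0.0156
gripper_force: 8.0
```

>>> drive_tool([
  [[-1,0,0.01,0,0],[-1,0,0.01,0,0]],
])

```text
time_s: 27.5
tcp_pos: [0.6347, -0.0514, 0.0636]
eef_rot: [-180.0, -0.1, 163.8]
contact_force: [-6.2, 1.0, 6.6]
gripper_width: 0.0157
gripper_force: 8.0
```

>>> drive_tool([
  [[-1,0,0.015,0,0],[-1,0,0.025,0,0],[-1,0,0.025,0,0]],
])

```text
time_s: 27.88
tcp_pos: [0.6351, -0.05, 0.0635]
eef_rot: [-179.9, -0.1, 163.8]
contact_force: [-5.5, -5.4, 6.1]
gripper_width: 0.0155
gripper_force: 8.0
```

The y force rose to −5 N against the motion, so the keeper is at its stop. I release slightly and rise.

>>> drive_tool([
  [[-0.4,0,-0.012,0,0],[-0.4,0,-0.012,0,0],[-0.4,0,-0.012,0,0]],
])

```text
time_s: 28.25
tcp_pos: [0.6369, -0.0496, 0.0631]
eef_rot: [180.0, 0.0, 163.8]
contact_force: [-0.4, -0.6, -0.3]
gripper_width: 0.0262
gripper_force: 0.0
```

>>> drive_tool([
  [[-0.4,0,0,-0.15,0],[-0.4,0,0,-0.4,0],[-0.4,0,0,-0.7,0],[-0.4,0,0,-1,0],[-0.4,0,0,-1,0]],
])

```text
time_s: 28.88
tcp_pos: [0.6389, -0.0496, 0.1881]
eef_rot: [179.8, 0.4, 163.8]
contact_force: [-1.0, -0.0, -1.3]
gripper_width: 0.026
gripper_force: 0.0
```

>>> drive_tool([
  [[-0.4,0.5,0,0,0],[-0.4,1,0,0,0],[-0.4,1,0,0,0]],
])

```text
time_s: 29.25
tcp_pos: [0.5178, -0.0159, 0.1837]
eef_rot: [180.0, -0.0, 163.9]
contact_force: [1.4, 0.3, 0.8]
gripper_width: 0.0261
gripper_force: 0.0
```

```bash
python3 - <<'E'
from h import *
s=r.get_state();print(s["time_s"],s["tcp_pos"],s["contact_force"])
m=camera_model("wrist");w=capture("wrist")[:,:,::-1];t=capture("scene")[:,:,::-1]
c=cv2.resize(t[205:325,240:360],(360,360),interpolation=cv2.INTER_CUBIC)
cv2.imwrite("pics/fin.png",np.hstack([w[100:460,140:500],c]))
hsv=cv2.cvtColor(w,cv2.COLOR_BGR2HSV);H,S,V=[hsv[...,i].astype(int) for i in range(3)]
red=((H<6)|(H>174))&(S>170)&(V>60)
n,l,st,cc=cv2.connectedComponentsWithStats(red.astype(np.uint8))
print([(st[i].tolist(),cc[i].round(1).tolist()) for i in range(1,n) if st[i][4]>60], "home pred",proj("wrist",[[.6365,-.0502,.118],[.6365,-.0502,.078]],m).round(0))
E
```

```text
29.25 [ 0.51778137 -0.01588025  0.18372045] [1.35346235 0.25332406 0.81857197]
[([310, 352, 18, 30, 464], [318.6, 366.8])] home pred [[320. 379.]
 [320. 353.]]
```

View pics/fin.png

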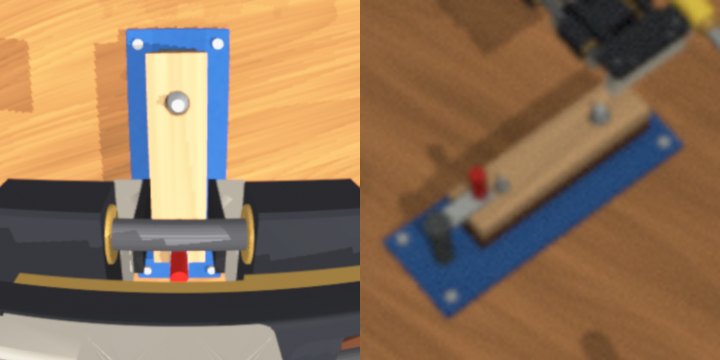

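The last picture shows both boards stacked flat over the pins. The pins stand out at (178,103) in the wrist half and at (600,113) and (502,186) in the scene half. The keeper lies home over the end of the stack with its red knob at (478,183), and the gripper is clear. I hand it in.

```bash
python3 -c "
from plant import job
print(job.close_job())"
```

```text
the job is handed in; nothing more can be done
None
```

The job is handed in: the walnut then the beech are seated over both pins, the keeper is home at its stop and the gripper is clear, at about 29 s on the clock; the hand-in returned no verdict.

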